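Put the close-up lenses back into their own nests

TASK

The four close-up lenses of the video microscope were put back into one another's nests in the lens tray. Put each lens upright into the nest whose round well is made for its diameter, narrowest lens in the narrowest well and so on to the widest, seated on the floor of the well, using the empty rubber pad as the parking place on the way. Lenses are set down, never dropped or tipped over, and never on the bare tray or bench; leave the blower bulb standing where it is.

Things in the scene. Friction and masses are not known exactly. Their poses are not given: they have to be found in the camera images.
- lens_a_mid (a point): Close-up lens, the narrowest of four: upright black cylinder with a ribbed grip ring, a thin silver line and dark glass on top, 26 mm in diameter, 56 mm tall, about 70 g. The point is its centre, 28 mm above its underside and as much below its top; z up along its axis. At the start it stands loosely in the well of the nest of one of the two wider lenses (lens_c, lens_d).
- lens_b_mid (a point): Close-up lens, the second narrowest of four: upright black cylinder with a ribbed grip ring, a thin silver line and dark glass on top, 40 mm in diameter, 58 mm tall, about 130 g. The point is its centre, 29 mm above its underside and as much below its top; z up along its axis. At the start it stands loosely in the well of the nest of one of the two wider lenses (lens_c, lens_d).
- lens_c_mid (a point): Close-up lens, the second widest of four: upright black cylinder with a ribbed grip ring, a thin silver line and dark glass on top, 54 mm in diameter, 64 mm tall, about 220 g. The point is its centre, 32 mm above its underside and as much below its top; z up along its axis. At the start it stands on the flat top face of the nest of one of the two narrower lenses (lens_a, lens_b), too wide for the well there.
- lens_d_mid (a point): Close-up lens, the widest of four: upright black cylinder with a ribbed grip ring, a thin silver line and dark glass on top, 68 mm in diameter, 54 mm tall, about 300 g. The point is its centre, 27 mm above its underside and as much below its top; z up along its axis. At the start it stands on the flat top face of the nest of one of the two narrower lenses (lens_a, lens_b), too wide for the well there.
- nest_a_floor (a point): The nest of lens_a: smallest of four fixed white square plates in the lens tray, 74 mm square, 9 mm thick, with a round well 36 mm wide, lined grey (the next wider lens does not go in) and 4 mm deep. The point is the centre of the well's floor, 10 mm above the bench. z up, x and y along the plate's sides and the tray's: plates, pad and blower stand in two rows of three, 125 mm apart, in any order.
- nest_b_floor (a point): The nest of lens_b: second smallest of four fixed white square plates in the lens tray, 88 mm square, 9 mm thick, with a round well 50 mm wide, lined grey (the next wider lens does not go in) and 4 mm deep. The point is the centre of the well's floor, 10 mm above the bench. z up, x and y along the plate's sides and the tray's: plates, pad and blower stand in two rows of three, 125 mm apart, in any order.
- nest_c_floor (a point): The nest of lens_c: second largest of four fixed white square plates in the lens tray, 102 mm square, 9 mm thick, with a round well 64 mm wide, lined grey (the next wider lens does not go in) and 4 mm deep. The point is the centre of the well's floor, 10 mm above the bench. z up, x and y along the plate's sides and the tray's: plates, pad and blower stand in two rows of three, 125 mm apart, in any order.
- nest_d_floor (a point): The nest of lens_d: largest of four fixed white square plates in the lens tray, 116 mm square, 9 mm thick, with a round well 78 mm wide, lined grey (the next wider lens does not go in) and 4 mm deep. The point is the centre of the well's floor, 10 mm above the bench. z up, x and y along the plate's sides and the tray's: plates, pad and blower stand in two rows of three, 125 mm apart, in any order.
- pad_top (a point): The parking place of the tray: flat round black rubber pad, 94 mm in diameter, empty at the start, fixed. The point is the centre of its top, about 10 mm above the bench and 5 mm above the bare tray board; z up, x and y as the nests'.
- blower_mid (a point): Bystander: loose black rubber blower bulb standing on its foot in the sixth place of the tray, nozzle up, 48 mm at its widest, 94 mm tall, the top 99 mm above the bench, 110 g. The point is on its axis half-way up. (A cleaning pen 15 mm high lies along the tray's edge nearest the robot, 150 mm from the line midway between the two rows.)

How it is judged (in metres and radians):
At the end, for the whole second after the job is handed in: Each of the four lenses stands upright (within 0.06 rad) on the floor of its own nest's well (axis within 8 mm of the well's centre, underside within 2 mm of the floor), released and at rest (horizontal distance between lens_a_mid and nest_a_floor below 0.008 m and z of lens_a_mid in the frame of nest_a_floor below 0.03 m and angle between each of lens_a_mid, lens_b_mid, lens_c_mid, lens_d_mid's own z axis and vertical below 0.06 rad and linear speed of each of lens_a, lens_b, lens_c, lens_d below 0.01 m/s and horizontal distance between lens_b_mid and nest_b_floor below 0.008 m and z of lens_b_mid in the frame of nest_b_floor below 0.031 m and horizontal distance between lens_c_mid and nest_c_floor below 0.008 m and z of lens_c_mid in the frame of nest_c_floor below 0.034 m and horizontal distance between lens_d_mid and nest_d_floor below 0.008 m and z of lens_d_mid in the frame of nest_d_floor below 0.029 m); the robot touches nothing.
It fails at once if a lens is tipped over (more than 0.6 rad from upright) (angle between any of lens_a_mid, lens_b_mid, lens_c_mid, lens_d_mid's own z axis and vertical above 0.6 rad).
It fails at once if a lens is set down on the bare tray board or bench (its underside less than 7.5 mm above the bench) (height (world z) of lens_a_mid below 0.0355 m or height (world z) of lens_b_mid below 0.0365 m or height (world z) of lens_c_mid below 0.0395 m or height (world z) of lens_d_mid below 0.0345 m).
It fails at once if a lens is dropped or knocked: faster than 0.5 m/s while the fingers do not hold it ((linear speed of lens_a above 0.5 m/s and contact force between the fingers and lens_a below 0.05 N) or (linear speed of lens_b above 0.5 m/s and contact force between the fingers and lens_b below 0.05 N) or (linear speed of lens_c above 0.5 m/s and contact force between the fingers and lens_c below 0.05 N) or (linear speed of lens_d above 0.5 m/s and contact force between the fingers and lens_d below 0.05 N)).
It fails at once if the blower is moved more than 15 mm or knocked over (distance of blower_mid from where it was at the start of the episode above 0.015 m or angle between blower_mid's own z axis and vertical above 0.5 rad).
It also fails if it takes over 99 s, if anything falls off the work surface, if the arm or the gripper's body presses on something with over 40 N, if the wrist force passes 120 N, or if a joint passes its speed limit or range.

ROBOT

A 6-joint arm with a two-finger parallel gripper is mounted at the origin on the work surface. World frame = base frame: x ahead of the robot, y to its left, z up, the work surface at z = 0. Lengths are in mm, angles in rad, forces in N, time in s.
With the tool pointing down it reaches from about 400 to 925 mm from the base axis. Payload 12.5 kg.
Tool frame: the origin (TCP) lies at the very end of the fingers, on their centre line; the grasp point (between the pads) lies 19 mm behind it; z points along the fingers, x is the direction in which the jaws open and shut, and the axes are right-handed (so a half turn about z gives the same grasp; the last joint's range is limited). The gripper opens to 95 mm and grips with 3 to 60 N. Pads are 20 mm wide; open, the fingers measure 119 mm over their backs; the gripper's body (75 mm by 180 mm) begins 59 mm behind the grasp point.
Start: joints at [1.233, 0.491, 1.559, -0, 1.092, -0.106], TCP at [143.563, 608.306, 214.661] pointing down, gripper open.
Joint ranges: [-3.1, 3.1], [-0.84, 2.19], [0.05, 2.79], [-1.13, 4.28], [0.06, 2.93], [-2.69, 2.69]. Speed limits (rad/s): [2.22, 2.22, 2.79, 3.14, 3.14, 3.14].

INTERFACE

Orientations are given as [roll, pitch, yaw] about the fixed x, y, z axes, in that order (R = Rz(yaw) Ry(pitch) Rx(roll)).
In Python, from cell import env gives the robot as it stands.
- The arm moves only by the tool arm_command, never from a script. Its argument "motion" is one flat list of numbers, 7 for each row, row after row: the opening, from -1 (shut) to 1 (fully open), then the shift along the tool's x, y, z in mm, then the turn, a rotation vector about the tool's x, y, z in degrees. In form: [fingers, dx, dy, dz, rx, ry, rz, fingers, dx, dy, dz, rx, ry, rz, ...]. A call has 1 to 20 rows; each row is the pose to reach, as a shift and turn from the pose commanded when the call began, along the tool's axes at that moment; what a row does not reach only later rows make up. A row lasts 1/10 s, in which the tool goes at most 50 mm and 8.59 degrees, less where a joint would pass 70% of its speed; a pose out of reach is approached as far as the arm can. A call with a gripper value outside its range is refused whole. The fingers move at their own pace and stop on an object; the grip force is fixed at half the most. Time passes only in rows, so rows that repeat a pose let the fingers close. It gives the time, the measured TCP pose, the force and the opening at its end, in the units of the state.
- env.state(): the state, without advancing time (a new reading comes with each control period).
- env.read_camera(name): name is "scene" or "top"; returns (picture, depth): 384x512x3 uint8, red, green, blue; 384x512 float32, mm along the optical axis (not along the pixel's ray), 0 where there is no reading.
- env.calibration(name): a dict with "fx", "fy", "cx", "cy" (pixels), "cam_to_world" (4x4, takes a point from camera to world coordinates). Camera axes: x right, y down, z forward; pixel columns grow to the right and rows downward; lengths in mm; the calibration is good to about 2 mm. A picture is of the moment at which its call begins. calibration takes no time and is no camera call.
- env.job_done(): hands the job in, once; it reports no verdict.
Trained networks look in the newest picture that a camera, given by its name, has taken for a name from the list of things; names that differ only in an ending like _2 or _b are one class to them, and where a whole thing is asked for, a point or a joint stands for the part that bears it (a point fixed in the world has none). Each returns a list of dicts, best first, with "confidence" (0 to 1); they miss things now and then, are a little off and sometimes report something else, mostly with a low value. They report only what shows in the picture. A call takes as long as a camera call.
- env.recognise(camera, label): "location" ([column, row] in pixels, amid what is visible of it).
- env.silhouettes(camera, label): "region" (384x512 bool, what is visible of it) and "location" ([column, row] in pixels, amid what is visible of it).
- env.spot_point(camera, label): "location" ([column, row] in pixels: a listed point, or the origin of a listed thing).
The state is a dict: "t": time; "joints": joint angles; "qvel": joint speeds; "tau": joint torques, N m; "eef_pos": TCP position; "tcp_rot": TCP orientation; "ft_force": force on the tool from outside, world axes, zero at the start; "moment": the same for the moment, N m; "opening": opening from 0.0 (shut) to 1.0 (fully open).
Only numpy, scipy, OpenCV 4.12 (cv2) and the standard library are available. Lean on these libraries where they do the work, as an engineer would, in place of code of your own. Each camera call takes 0.05 s, during which the arm holds its last target.

## Working session

There is one attempt and no reset: what is moved stays moved. The work goes in short steps, Python scripts to look and compute and a tool call to move; the robot and the scene stay as the last step left them, time stands still between calls to the robot, and variables do not carry over. Pictures are saved under pics/ and viewed, and the job is handed in when it is done.

Besides the shell and the picture viewer there is one more tool, called after ">>>" in YAML: its name, and indented under it one key for each argument. arm_command: Moves the arm, as the interface text tells. Its arguments: {"type":"object","properties":{"motion":{"type":"array","items":{"type":"number"}}},"required":["motion"]}

```bash
mkdir -p pics; ls; python3 - <<'E'
from cell import env
import cv2, numpy as np
for n in ["top","scene"]:
    p,d=env.read_camera(n); cv2.imwrite(f"pics/{n}0.png",p[:,:,::-1]); np.save(f"{n}0.npy",d)
    c=env.calibration(n); print(n,c["fx"],c["cx"],c["cy"],np.round(c["cam_to_world"],3).tolist())
print(env.state())
E
```

```text
pics
top 445.36629192288683 256.8353932017326 184.57960422478604 [[0.024, -0.996, 0.085, 506.297], [-0.999, -0.022, 0.023, 18.888], [-0.021, -0.085, -0.996, 966.941], [0.0, 0.0, 0.0, 1.0]]
scene 375.56752663443 256.83427878984855 189.83974020116065 [[0.43, 0.718, -0.548, 920.67], [0.903, -0.345, 0.257, -130.115], [-0.005, -0.605, -0.796, 607.056], [0.0, 0.0, 0.0, 1.0]]
{'t': 0.1, 'joints': array([ 1.23337991e+00,  4.91496916e-01,  1.55939002e+00, -2.33927288e-05,
        1.09170986e+00, -1.05588660e-01]), 'qvel': array([ 0.00030284, -0.001338  , -0.00082065, -0.00064577, -0.00140532,
       -0.00077364]), 'tau': array([ 3.33020238e-03, -6.13623691e+01, -2.58606952e+01,  6.94450387e-02,
        4.70322417e-02, -8.16655893e-05]), 'eef_pos': array([143.50163385, 608.07793334, 214.12113381]), 'tcp_rot': array([-3.14150746e+00,  1.00074244e-03,  1.33897941e+00]), 'ft_force': array([ 0.56290308, -0.67551292,  0.16159912]), 'moment': array([0.02952333, 0.00831195, 0.00039262]), 'opening': 1.0015865014955354}
```

View pics/top0.png

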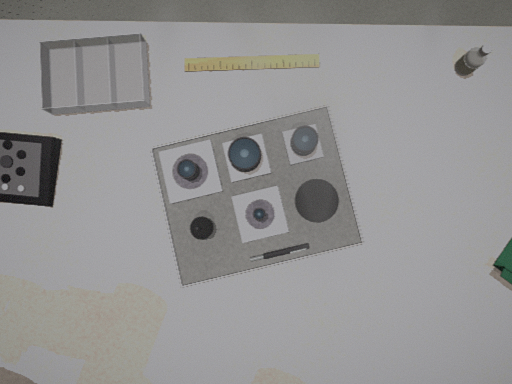

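View pics/scene0.png

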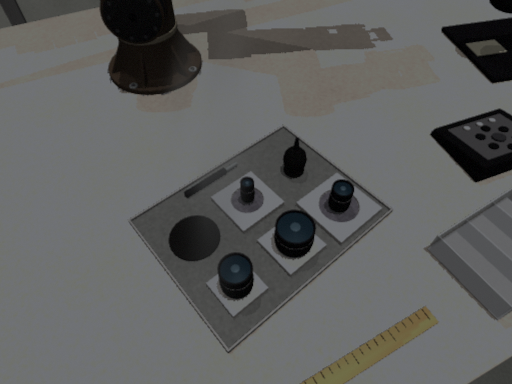

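The top view shows the far row, left to right: nest D at (190,170) holding lens b, nest B at (245,155) with lens d on top, and nest A at (305,143) with lens c on top. The near row has the blower at (202,228), nest C at (260,214) holding lens a, and the empty pad at (317,200). Next I'll measure them.

```bash
cat > h.py <<'E'
from cell import env
import cv2, numpy as np
from scipy.optimize import least_squares
def cloud(n,d):
    c=env.calibration(n); v,u=np.mgrid[:384,:512]
    P=np.stack([(u-c["cx"])/c["fx"]*d,(v-c["cy"])/c["fy"]*d,d],-1)
    T=np.array(c["cam_to_world"]); W=P@T[:3,:3].T+T[:3,3]; W[d<=0]=np.nan; return W
def circle(xy):
    h=cv2.convexHull(xy.astype(np.float32)); return cv2.minEnclosingCircle(h)
def tops(W,lo=55):
    m=(W[...,2]>lo)&(W[...,2]<130)&(W[...,0]>350)&(W[...,0]<720)&(abs(W[...,1])<250)
    n,l,s,c=cv2.connectedComponentsWithStats(m.astype(np.uint8))
    for i in range(1,n):
        if s[i,4]<15: continue
        p=W[l==i]; z=np.percentile(p[:,2],80); q=p[p[:,2]>z-6]
        (x,y),r=circle(q[:,:2]); print("px",c[i].round(0),"z",z.round(1),"c",round(x,1),round(y,1),"d",round(2*r,1),"mean",q[:,:2].mean(0).round(1),len(q))
E
python3 - <<'E'
from h import *
d=np.load("top0.npy"); W=cloud("top",d); tops(W)
p=cv2.imread("pics/top0.png")
m=((p.min(2)>175)).astype(np.uint8)
k=np.zeros_like(m); k[100:290,150:365]=1
# bright regions in the tray interior
n,l,s,c=cv2.connectedComponentsWithStats(m*k)
for i in range(1,n):
    if s[i,4]>100: print(s[i],c[i].round(1))
for L in ["nest_a_floor","nest_b_floor","nest_c_floor","nest_d_floor","pad_top","blower_mid"]:
    for r in env.spot_point("top",L)[:4]:
        u,v=r["location"]; C=env.calibration("top");T=np.array(C["cam_to_world"])
        ray=T[:3,:3]@np.array([(u-C["cx"])/C["fx"],(v-C["cy"])/C["fy"],1]); z=47 if L[0]=='b' else 10
        X=T[:3,3]+ray*(z-T[2,3])/ray[2]; print(L,np.round(r["location"]),round(r["confidence"],2),X.round(1))
print("bench z",np.nanmedian(W[300:340,300:450,2]), "pad z",np.nanmedian(W[195:205,312:322,2]))
E
```

```text
px [304. 139.] z 79.2 c 677.9 -54.5 d 54.3 mean [677.7 -54.4] 552
px [244. 153.] z 69.0 c 647.3 68.2 d 68.3 mean [647.4  67.9] 859
px [186. 169.] z 69.2 c 612.9 185.4 d 40.2 mean [613.  185.2] 305
px [258. 214.] z 67.5 c 524.6 35.1 d 25.2 mean [524.7  34.9] 121
px [200. 228.] z 70.2 c 492.5 153.8 d 32.3 mean [493.  153.7] 165
nest_a_floor [301. 144.] 0.61 [678.4 -53.3  10. ]
nest_b_floor [246. 157.] 0.69 [648.1  65.2  10. ]
nest_b_floor [318. 199.] 0.33 [559.4 -90.9  10. ]
nest_c_floor [259. 213.] 0.73 [527.7  34.1  10. ]
nest_d_floor [191. 173.] 0.71 [609.7 184.2  10. ]
pad_top [317. 201.] 0.9 [556.1 -89.2  10. ]
blower_mid [199. 228.] 0.9 [491.2 157.2  47. ]
bench z 0.818711979531372 pad z 10.938235407186824
```

```bash
python3 - <<'E'
from h import *
import math
d=np.load("top0.npy"); W=cloud("top",d)
p=cv2.imread("pics/top0.png")[:,:,::-1]
C={"a":(678,-54,74),"b":(648,66,88),"c":(527,34,102),"d":(611,185,116),"pad":(557,-90,94)}
cen={}
for n,(x,y,s) in C.items():
    near=(np.hypot(W[...,0]-x,W[...,1]-y)<s*0.78)
    print(n,"gray pctl",np.percentile(p.mean(2)[near],[5,30,50,70,95]))
    if n=="pad": m=near&(p.mean(2)<70)&(W[...,2]<20)
    else: m=near&(p.mean(2)>150)&(W[...,2]<25)
    m=cv2.morphologyEx(m.astype(np.uint8),cv2.MORPH_OPEN,np.ones((3,3)))
    q=W[m>0][:,:2].astype(np.float32)
    if len(q)<10: continue
    r=cv2.minAreaRect(q); print(n,np.round(r[0],1),np.round(r[1],1),round(r[2],1)); cen[n]=r[0]
# grid fit: slots (i along row, j row)
S={"a":(1,1),"b":(0,1),"d":(-1,1),"c":(0,0),"pad":(1,0)}
K=[k for k in S if k in cen]
f=lambda t:np.concatenate([np.array(cen[k])-(t[:2]+125*(S[k][0]*np.array([math.sin(t[2]),-math.cos(t[2])])+S[k][1]*np.array([math.cos(t[2]),math.sin(t[2])]))) for k in K])
s=least_squares(f,[527,34,0.25]);t=s.x;print(t,s.fun.round(1))
for k,(i,j) in list(S.items())+[("blower",(-1,0))]:
    print(k,(t[:2]+125*(i*np.array([math.sin(t[2]),-math.cos(t[2])])+j*np.array([math.cos(t[2]),math.sin(t[2])]))).round(1))
E
```

```text
a gray pctl [ 89.66666667 115.33333333 125.66666667 130.66666667 159.33333333]
a [677.8 -55.3] [73.1 72.1] 14.0
b gray pctl [ 67.         110.96666667 123.33333333 128.         165.66666667]
b [645.7  65.6] [86.9 87. ] 14.7
c gray pctl [102.66666667 122.66666667 127.33333333 162.         165.33333333]
c [525.3  33.5] [100.9 101. ] 14.9
d gray pctl [ 74.         123.66666667 130.66666667 163.33333333 166.33333333]
d [628.1 189.9] [144.2 179.2] 14.8
pad gray pctl [ 69.          78.66666667 120.66666667 124.13333333 128.33333333]
pad [546.5 -50.4] [43.4 13.6] 14.7
[5.26517405e+02 4.84733670e+01 1.72061758e-01] [  6.8  -2.   -3.9  -4.3  -0.1  -3.1  -1.2 -15.   -1.5  24.3]
a [671.1 -53.3]
b [649.7  69.9]
d [628.3 193. ]
c [526.5  48.5]
pad [547.9 -74.7]
blower [505.1 171.6]
```

```bash
python3 - <<'E'
from h import *
import math
cen={"a":(677.8,-55.3),"b":(645.7,65.6),"c":(525.3,33.5)}
S={"a":(1,1),"b":(0,1),"d":(-1,1),"c":(0,0),"pad":(1,0),"blower":(-1,0)}
g=lambda t,k:t[:2]+125*(S[k][0]*np.array([math.sin(t[2]),-math.cos(t[2])])+S[k][1]*np.array([math.cos(t[2]),math.sin(t[2])]))
s=least_squares(lambda t:np.concatenate([g(t,k)-cen[k] for k in cen]),[527,34,.25]);print(s.x,s.fun.round(2))
for k in S: print(k,g(s.x,k).round(1), np.hypot(*g(s.x,k)).round(0))
d=np.load("top0.npy"); W=cloud("top",d)
x,y=g(s.x,"d");m=np.hypot(W[...,0]-x,W[...,1]-y)<105
p=cv2.imread("pics/top0.png").mean(2)
m=(m&(p>150)&(W[...,2]<25)&(abs((W[...,0]-x)*math.cos(s.x[2])+(W[...,1]-y)*math.sin(s.x[2]))<64)&(abs(-(W[...,0]-x)*math.sin(s.x[2])+(W[...,1]-y)*math.cos(s.x[2]))<64)).astype(np.uint8)
m=cv2.morphologyEx(m,cv2.MORPH_OPEN,np.ones((5,5)))
r=cv2.minAreaRect(W[m>0][:,:2].astype(np.float32));print("d rect",r)
P=W[np.hypot(W[...,0]-557.4,W[...,1]+87.4)<60]; pp=p[np.hypot(W[...,0]-557.4,W[...,1]+87.4)<60]
print("pad",P[pp<95][:,:2].mean(0),circle(P[pp<95][:,:2]))
E
```

```text
[5.25040098e+02 3.35279898e+01 2.59067028e-01] [ 0.09  0.02  0.17 -0.05 -0.26  0.03]
a [677.9 -55.3] 680.0
b [645.9  65.6] 649.0
d [613.8 186.4] 642.0
c [525.   33.5] 526.0
pad [557.1 -87.3] 564.0
blower [493.  154.4] 517.0
d rect ((614.2933959960938, 186.7404327392578), (115.7707748413086, 115.38214874267578), 14.537798881530762)
pad [556.99801851 -87.39209305] ((557.2398681640625, -87.80072784423828), 47.43427276611328)
```

>>> arm_command:
  motion: [1,-15,28,3,0,0,-4,1,-45,83,10,0,0,-8,1,-76,138,16,0,0,-13.28,1,-100,182,21,0,0,-13.28,1,-124,226,26,0,0,-13.28,1,-148,270,31,0,0,-13.28,1,-172,314,36,0,0,-13.28,1,-196,358,41,0,0,-13.28,1,-220,402,46,0,0,-13.28,1,-244,446,51,0,0,-13.28,1,-268,490,56,0,0,-13.28,1,-285,520,60,0,0,-13.28,1,-297,541,63,0,0,-13.28,1,-302,551,64,0,0,-13.28,1,-304,554,64,0,0,-13.28,1,-304,554,64,0,0,-13.28,1,-304,554,64,0,0,-13.28]

```text
t: 2.1
eef_pos: [612.0, 186.3, 151.0]
tcp_rot: [3.142, -0.0, 1.572]
ft_force: [0.6, 0.5, -0.3]
opening: 0.999
```

>>> arm_command:
  motion: [1,0,0,12,0,0,0,1,0,0,32,0,0,0,1,0,0,54,0,0,0,1,0,0,76,0,0,0,1,0,0,95,0,0,0,1,0,0,108,0,0,0,1,0,0,115,0,0,0,1,0,0,117,0,0,0,1,0,0,117,0,0,0,0.2,0,0,117,0,0,0,0.0,0,0,117,0,0,0,-0.4,0,0,117,0,0,0,-0.6,0,0,117,0,0,0,-0.6,0,0,117,0,0,0,-0.6,0,0,117,0,0,0,-0.6,0,0,117,0,0,0]

```text
t: 3.7
eef_pos: [612.9, 185.2, 33.6]
tcp_rot: [3.142, -0.0, 1.571]
ft_force: [1.0, -0.1, -0.6]
opening: 0.47
```

>>> arm_command:
  motion: [-1,0,0,0,0,0,0,-1,0,0,0,0,0,0,-1,0,0,0,0,0,0,-1,0,0,0,0,0,0,-1,0,0,-2,0,0,0,-1,0,0,-8,0,0,0,-1,0,0,-20,0,0,0,-1,0,0,-36,0,0,0,-1,0,0,-54,0,0,0,-1,0,0,-72,0,0,0,-1,0,0,-85,0,0,0,-1,0,0,-93,0,0,0,-1,0,0,-95,0,0,0]

```text
t: 5.0
eef_pos: [613.1, 185.3, 129.7]
tcp_rot: [3.14, -0.0, 1.571]
ft_force: [-0.1, 0.0, -1.8]
opening: 0.414
```

>>> arm_command:
  motion: [-1,-6,-1,0,0,0,0,-1,-20,-4,0,0,0,0,-1,-42,-9,0,0,0,0,-1,-68,-14,0,0,0,0,-1,-96,-20,0,0,0,0,-1,-124,-25,0,0,0,0,-1,-152,-31,0,0,0,0,-1,-180,-37,0,0,0,0,-1,-208,-43,0,0,0,0,-1,-234,-48,0,0,0,0,-1,-254,-52,0,0,0,0,-1,-267,-55,5,0,0,0,-1,-272.6,-55.8,14,0,0,0,-1,-272.6,-55.8,28,0,0,0,-1,-272.6,-55.8,44,0,0,0,-1,-272.6,-55.8,60,0,0,0,-1,-272.6,-55.8,74,0,0,0,-1,-272.6,-55.8,83,0,0,0,-1,-272.6,-55.8,87,0,0,0,-1,-272.6,-55.8,88,0,0,0]

```text
t: 7.0
eef_pos: [556.9, -87.2, 40.1]
tcp_rot: [-3.141, -0.0, 1.571]
ft_force: [0.3, 0.1, -1.7]
opening: 0.414
```

>>> arm_command:
  motion: [-1,0,0,3,0,0,0,-1,0,0,5,0,0,0,-1,0,0,6,0,0,0,-1,0,0,6.7,0,0,0,-1,0,0,6.7,0,0,0,-1,0,0,6.7,0,0,0,-0.1,0,0,6.7,0,0,0,0.2,0,0,6.7,0,0,0,0.5,0,0,6.7,0,0,0,0.7,0,0,6.7,0,0,0,0.7,0,0,6.7,0,0,0]

```text
t: 8.1
eef_pos: [557.1, -87.4, 33.9]
tcp_rot: [3.142, -0.0, 1.571]
ft_force: [0.4, 0.6, 0.2]
opening: 0.731
```

>>> arm_command:
  motion: [1,0,0,-10,0,0,0,1,0,0,-30,0,0,0,1,0,0,-55,0,0,0,1,5,3,-70,0,0,0,1,20,12,-76,0,0,0,1,45,26,-76,0,0,0,1,75,44,-76,0,0,0,1,105,61,-76,0,0,0,1,132,77,-76,0,0,0,1,149,87,-76,0,0,0,1,155.5,90.2,-76,0,0,0,1,155.5,90.2,-76,0,0,0,1,155.5,90.2,-70,0,0,0,1,155.5,90.2,-65,0,0,0,1,155.5,90.2,-55,0,0,0]

```text
t: 9.6
eef_pos: [647.3, 67.3, 88.8]
tcp_rot: [3.141, -0.0, 1.57]
ft_force: [-0.8, 0.6, 1.1]
opening: 1.006
```

```bash
python3 - <<'E'
from h import *
for n in ["top","scene"]:
    p,d=env.read_camera(n); cv2.imwrite(f"pics/{n}1.png",p[:,:,::-1])
    if n=="top": tops(cloud(n,d))
s=env.state();print(s["eef_pos"],s["opening"])
E
```

```text
px [304. 139.] z 78.9 c 677.9 -54.6 d 54.1 mean [677.9 -54.9] 543
px [319. 199.] z 69.0 c 557.6 -86.7 d 40.0 mean [557.5 -86.8] 308
[646.45190811  67.43851719  87.24497396] 1.0031644057276914
```

View pics/scene1.png

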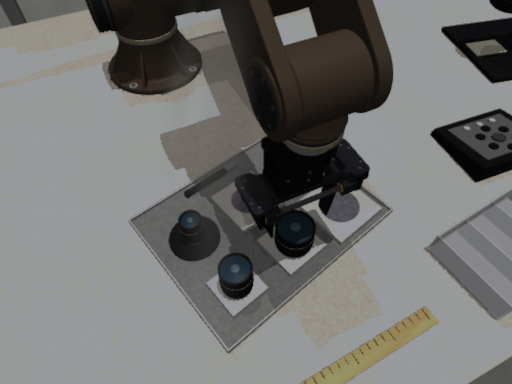

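Lens b is upright on the pad at pixel (190,225), and the open gripper is centred over lens d at (295,230).

>>> arm_command:
  motion: [1,0,0,5,0,0,0,1,0,0,18,0,0,0,1,0,0,35,0,0,0,1,0,0,48,0,0,0,1,0,0,54,0,0,0,1,0,0,55,0,0,0,1,0,0,55,0,0,0,0.7,0,0,55,0,0,0,0.5,0,0,55,0,0,0,0.3,0,0,55,0,0,0,0,0,0,55,0,0,0,-1,0,0,55,0,0,0,-1,0,0,55,0,0,0,-1,0,0,55,0,0,0,-1,0,0,55,0,0,0]

```text
t: 11.2
eef_pos: [647.4, 68.1, 34.2]
tcp_rot: [3.141, -0.0, 1.571]
ft_force: [0.2, -0.0, 4.7]
opening: 0.709
```

>>> arm_command:
  motion: [-1,0,0,-2,0,0,0,-1,0,0,-8,0,0,0,-1,0,0,-18,0,0,0,-1,0,0,-29,0,0,0,-1,4,-1,-37,0,0,0,-1,14,-4,-40,0,0,0,-1,30,-8.5,-40,0,0,0,-1,50,-14,-40,0,0,0,-1,72,-20,-40,0,0,0,-1,93,-26,-40,0,0,0,-1,109,-30.5,-40,0,0,0,-1,117,-33,-38,0,0,0,-1,118.4,-33.3,-32,0,0,0,-1,118.4,-33.3,-24,0,0,0,-1,118.4,-33.3,-15,0,0,0,-1,118.4,-33.3,-9,0,0,0,-1,118.4,-33.3,-5,0,0,0,-1,118.4,-33.3,-5,0,0,0]

```text
t: 13.0
eef_pos: [613.9, 186.0, 38.1]
tcp_rot: [-3.141, 0.0, 1.57]
ft_force: [-0.8, 0.7, -2.6]
opening: 0.708
```

Underside is about 9 mm above the well floor. I'll lower it and release.

>>> arm_command:
  motion: [-1,0,0,2,0,0,0,-1,0,0,5,0,0,0,-1,0,0,7,0,0,0,-1,0,0,8,0,0,0,-1,0,0,8.7,0,0,0,-1,0,0,8.7,0,0,0,-1,0,0,8.7,0,0,0,0.5,0,0,8.7,0,0,0,0.7,0,0,8.7,0,0,0,1,0,0,8.7,0,0,0,1,0,0,8.7,0,0,0,1,0,0,8.7,0,0,0]

```text
t: 14.2
eef_pos: [614.0, 186.5, 30.3]
tcp_rot: [3.141, -0.0, 1.571]
ft_force: [0.1, 0.9, -0.3]
opening: 0.989
```

>>> arm_command:
  motion: [1,0,0,-8,0,0,0,1,0,0,-25,0,0,0,1,0,0,-50,0,0,0,1,-3,-1,-70,0,0,0,1,-20,-4,-80,0,0,0,1,-50,-10.5,-80,0,0,0,1,-90,-19,-80,0,0,0,1,-130,-27,-80,0,0,0,1,-170,-35.5,-80,0,0,0,1,-210,-44,-80,0,0,0,1,-243,-50.5,-80,0,0,0,1,-264,-55,-80,0,0,0,1,-272,-56.6,-80,0,0,0,1,-273.8,-56.9,-75,0,0,0,1,-273.8,-56.9,-65,0,0,0,1,-273.8,-56.9,-60,0,0,0]

```text
t: 15.8
eef_pos: [556.7, -86.3, 88.9]
tcp_rot: [-3.14, -0.001, 1.572]
ft_force: [-0.8, 0.7, 0.0]
opening: 1.002
```

```bash
python3 - <<'E'
from h import *
p,d=env.read_camera("top"); cv2.imwrite("pics/top2.png",p[:,:,::-1]); tops(cloud("top",d))
E
```

```text
px [303. 138.] z 79.0 c 678.1 -54.1 d 54.0 mean [680.1 -52.5] 481
px [185. 168.] z 65.0 c 613.9 187.1 d 68.4 mean [614.1 187. ] 849
px [258. 214.] z 67.4 c 524.3 35.2 d 25.4 mean [524.6  35. ] 121
px [200. 228.] z 70.5 c 493.0 152.6 d 32.5 mean [493.3 153.3] 168
```

View pics/top2.png

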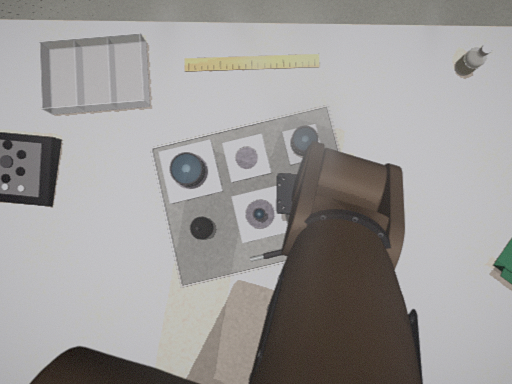

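Lens d sits in nest D at pixel (186,168): its top reads 65 mm (64 expected, plus the 1 mm camera offset) and it is centred within 1 mm. Next I'll take lens b from the pad to nest B.

>>> arm_command:
  motion: [1,0,0,5,0,0,0,1,0,0,18,0,0,0,1,0,0,35,0,0,0,1,0,0,49,0,0,0,1,0,0,55,0,0,0,1,0,0,56.3,0,0,0,0.6,0,0,56.3,0,0,0,0,0,0,56.3,0,0,0,-0.3,0,0,56.3,0,0,0,-0.6,0,0,56.3,0,0,0,-1,0,0,56.3,0,0,0,-1,0,0,56.3,0,0,0,-1,0,0,56.3,0,0,0,-1,0,0,56.3,0,0,0,-1,0,0,56.3,0,0,0,-1,0,0,56.3,0,0,0]

```text
t: 17.45
eef_pos: [557.1, -87.3, 34.0]
tcp_rot: [3.142, -0.0, 1.571]
ft_force: [-0.9, 0.3, 0.7]
opening: 0.421
```

>>> arm_command:
  motion: [-1,0,0,-3,0,0,0,-1,0,0,-12,0,0,0,-1,0,0,-28,0,0,0,-1,0,0,-48,0,0,0,-1,0,0,-65,0,0,0,-1,4,2.5,-76,0,0,0,-1,15,8.5,-80,0,0,0,-1,35,20,-80,0,0,0,-1,61,35.5,-80,0,0,0,-1,89,51.5,-80,0,0,0,-1,115,66.5,-80,0,0,0,-1,136,79,-78,0,0,0,-1,149,86.5,-71,0,0,0,-1,153.1,88.8,-60,0,0,0,-1,153.1,88.8,-46,0,0,0,-1,153.1,88.8,-32,0,0,0,-1,153.1,88.8,-20,0,0,0,-1,153.1,88.8,-12,0,0,0,-1,153.1,88.8,-9,0,0,0,-1,153.1,88.8,-9,0,0,0]

```text
t: 19.45
eef_pos: [645.8, 65.5, 42.6]
tcp_rot: [-3.141, -0.0, 1.57]
ft_force: [0.7, -0.8, -0.7]
opening: 0.417
```

>>> arm_command:
  motion: [-1,0,0,2,0,0,0,-1,0,0,5,0,0,0,-1,0,0,7.5,0,0,0,-1,0,0,8.6,0,0,0,-1,0,0,8.8,0,0,0,-1,0,0,8.8,0,0,0,-1,0,0,8.8,0,0,0,0.1,0,0,8.8,0,0,0,0.3,0,0,8.8,0,0,0,0.5,0,0,8.8,0,0,0,0.5,0,0,8.8,0,0,0,0.5,0,0,8.8,0,0,0]

```text
t: 20.65
eef_pos: [645.9, 65.8, 34.2]
tcp_rot: [3.141, -0.0, 1.571]
ft_force: [-0.3, 0.2, 0.8]
opening: 0.738
```

>>> arm_command:
  motion: [0.5,0,0,-8,0,0,0,0.5,0,0,-25,0,0,0,0.5,0,0,-50,0,0,0,0.5,-1,-3,-68,0,0,0,0.5,-4,-15,-75,0,0,0,0.5,-9,-36,-75,0,0,0,0.5,-16,-63,-75,0,0,0,0.5,-23,-90,-75,0,0,0,0.5,-28,-110,-75,0,0,0,0.5,-30.3,-119,-72,0,0,0,0.5,-30.8,-121.3,-65,0,0,0,0.5,-30.8,-121.3,-55,0,0,0,0.5,-30.8,-121.3,-50,0,0,0,0.5,-30.8,-121.3,-50,0,0,0]

```text
t: 22.05
eef_pos: [524.7, 35.1, 82.8]
tcp_rot: [-3.14, -0.0, 1.571]
ft_force: [-0.3, 0.3, -0.3]
opening: 0.749
```

```bash
python3 - <<'E'
from h import *
p,d=env.read_camera("top"); cv2.imwrite("pics/top3.png",p[:,:,::-1]); tops(cloud("top",d))
p,d=env.read_camera("scene"); cv2.imwrite("pics/scene3.png",p[:,:,::-1]); 
E
```

```text
px [304. 139.] z 79.2 c 678.1 -54.0 d 54.8 mean [677.9 -54.5] 553
px [245. 154.] z 69.4 c 646.4 66.4 d 40.2 mean [646.   66.2] 299
px [186. 168.] z 65.1 c 614.0 186.7 d 68.1 mean [614. 187.] 859
px [194. 226.] z 69.1 c 494.7 161.5 d 25.3 mean [495.6 162.8] 48
```

View pics/scene3.png

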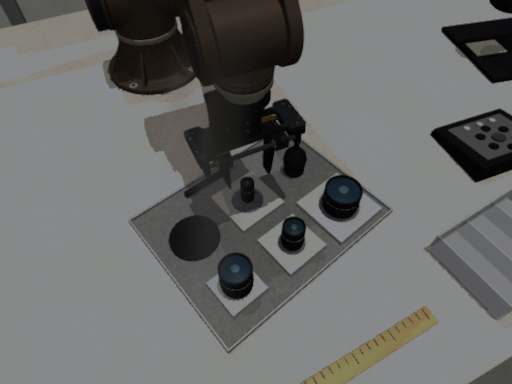

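Lens b is seated in nest B: its top reads 69.4 mm and it is centred. The gripper is over lens a at pixel (247,185), clear of the blower.

>>> arm_command:
  motion: [0.5,0,0,5,0,0,0,0.5,0,0,17,0,0,0,0.5,0,0,32,0,0,0,0.5,0,0,44,0,0,0,0.5,0,0,48,0,0,0,0.5,0,0,49,0,0,0,0,0,0,49,0,0,0,-0.3,0,0,49,0,0,0,-0.5,0,0,49,0,0,0,-0.7,0,0,49,0,0,0,-1,0,0,49,0,0,0,-1,0,0,49,0,0,0,-1,0,0,49,0,0,0,-1,0,0,49,0,0,0,-1,0,0,49,0,0,0,-1,0,0,49,0,0,0]

```text
t: 23.75
eef_pos: [524.7, 35.0, 35.2]
tcp_rot: [3.141, -0.0, 1.571]
ft_force: [0.5, 0.6, 1.3]
opening: 0.272
```

>>> arm_command:
  motion: [-1,0,0,-3,0,0,0,-1,0,0,-10,0,0,0,-1,0,0,-21,0,0,0,-1,0,0,-32,0,0,0,-1,-4,1,-38,0,0,0,-1,-14,3.7,-40,0,0,0,-1,-31,8.2,-40,0,0,0,-1,-53,14.1,-40,0,0,0,-1,-76,20.2,-40,0,0,0,-1,-98,26,-40,0,0,0,-1,-114,30.3,-40,0,0,0,-1,-121,32.2,-37,0,0,0,-1,-122.3,32.5,-30,0,0,0,-1,-122.3,32.5,-20,0,0,0,-1,-122.3,32.5,-12,0,0,0,-1,-122.3,32.5,-8,0,0,0,-1,-122.3,32.5,-6,0,0,0,-1,-122.3,32.5,-6,0,0,0]

```text
t: 25.55
eef_pos: [557.0, -87.0, 40.8]
tcp_rot: [-3.141, -0.0, 1.571]
ft_force: [-0.1, 0.4, -0.7]
opening: 0.265
```

>>> arm_command:
  motion: [-1,0,0,2,0,0,0,-1,0,0,4,0,0,0,-1,0,0,5.4,0,0,0,-1,0,0,5.8,0,0,0,-1,0,0,5.8,0,0,0,-1,0,0,5.8,0,0,0,-0.2,0,0,5.8,0,0,0,0,0,0,5.8,0,0,0,0.3,0,0,5.8,0,0,0,0.5,0,0,5.8,0,0,0,0.5,0,0,5.8,0,0,0,0.5,0,0,5.8,0,0,0]

```text
t: 26.75
eef_pos: [557.1, -87.3, 35.3]
tcp_rot: [3.142, -0.0, 1.571]
ft_force: [0.0, 0.5, 1.0]
opening: 0.712
```

>>> arm_command:
  motion: [0.5,0,0,-8,0,0,0,0.5,0,0,-25,0,0,0,0.5,0,0,-50,0,0,0,1,1,3,-72,0,0,0,1,4,15,-80,0,0,0,1,9.8,36,-80,0,0,0,1,17,63,-80,0,0,0,1,24.5,90,-80,0,0,0,1,30,110,-80,0,0,0,1,32.3,119,-78,0,0,0,1,32.8,120.8,-70,0,0,0,1,32.8,120.8,-62,0,0,0,1,32.8,120.8,-60,0,0,0,1,32.8,120.8,-60,0,0,0]

```text
t: 28.15
eef_pos: [677.1, -54.8, 94.8]
tcp_rot: [-3.14, -0.0, 1.57]
ft_force: [-0.4, -0.4, 0.6]
opening: 1.003
```

```bash
python3 - <<'E'
from h import *
p,d=env.read_camera("top"); cv2.imwrite("pics/top4.png",p[:,:,::-1]); tops(cloud("top",d))
p,d=env.read_camera("scene"); cv2.imwrite("pics/scene4.png",p[:,:,::-1]); 
E
```

```text
px [245. 154.] z 69.3 c 645.8 66.1 d 40.3 mean [645.9  66.3] 296
px [186. 168.] z 65.0 c 614.0 187.0 d 68.2 mean [614.  187.1] 855
px [200. 228.] z 70.2 c 493.5 153.7 d 31.6 mean [493.2 153.4] 167
```

View pics/scene4.png

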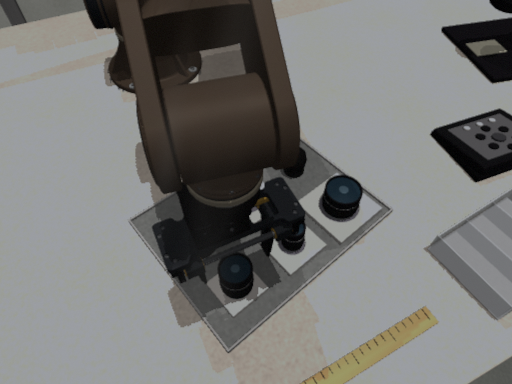

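Fingers straddle lens c at pixel (236,272). Lenses b and d and the blower haven't moved.

>>> arm_command:
  motion: [1,0,0,5,0,0,0,1,0,0,18,0,0,0,1,0,0,34,0,0,0,1,0,0,47,0,0,0,1,0,0,52,0,0,0,1,0,0,53.4,0,0,0,0.6,0,0,53.4,0,0,0,0.3,0,0,53.4,0,0,0,0,0,0,53.4,0,0,0,-0.2,0,0,53.4,0,0,0,-1,0,0,53.4,0,0,0,-1,0,0,53.4,0,0,0,-1,0,0,53.4,0,0,0,-1,0,0,53.4,0,0,0,-1,0,0,53.4,0,0,0]

```text
t: 29.75
eef_pos: [678.0, -54.5, 42.1]
tcp_rot: [3.141, -0.0, 1.571]
ft_force: [-0.9, -0.1, 2.4]
opening: 0.568
```

>>> arm_command:
  motion: [-1,0,0,-3,0,0,0,-1,0,0,-12,0,0,0,-1,0,0,-28,0,0,0,-1,0,0,-48,0,0,0,-1,0,0,-63,0,0,0,-1,3,-5,-71,0,0,0,-1,9.5,-16.5,-74,0,0,0,-1,21,-36,-74,0,0,0,-1,35,-61,-74,0,0,0,-1,51,-89,-74,0,0,0,-1,67,-116,-74,0,0,0,-1,79,-137,-72,0,0,0,-1,86,-149,-65,0,0,0,-1,88.2,-152.9,-53,0,0,0,-1,88.2,-152.9,-39,0,0,0,-1,88.2,-152.9,-25,0,0,0,-1,88.2,-152.9,-14,0,0,0,-1,88.2,-152.9,-7,0,0,0,-1,88.2,-152.9,-5,0,0,0,-1,88.2,-152.9,-5,0,0,0]

```text
t: 31.75
eef_pos: [525.0, 33.7, 46.9]
tcp_rot: [-3.141, -0.0, 1.571]
ft_force: [0.4, 0.4, -2.2]
opening: 0.563
```

>>> arm_command:
  motion: [-1,0,0,2,0,0,0,-1,0,0,5,0,0,0,-1,0,0,7.5,0,0,0,-1,0,0,8.6,0,0,0,-1,0,0,8.8,0,0,0,-1,0,0,8.8,0,0,0,-1,0,0,8.8,0,0,0,0.3,0,0,8.8,0,0,0,0.5,0,0,8.8,0,0,0,0.7,0,0,8.8,0,0,0,0.7,0,0,8.8,0,0,0,0.7,0,0,8.8,0,0,0]

```text
t: 32.95
eef_pos: [525.0, 33.7, 38.2]
tcp_rot: [3.141, -0.0, 1.571]
ft_force: [0.4, -0.4, 0.2]
opening: 0.842
```

>>> arm_command:
  motion: [0.7,0,0,-8,0,0,0,0.7,0,0,-25,0,0,0,0.7,0,0,-50,0,0,0,0.7,-3,1,-68,0,0,0,0.7,-15,4,-75,0,0,0,0.7,-36,9.5,-75,0,0,0,0.6,-63,16.7,-75,0,0,0,0.5,-90,24,-75,0,0,0,0.5,-110,29,-75,0,0,0,0.5,-119,31.6,-70,0,0,0,0.5,-121,32.1,-60,0,0,0,0.5,-121,32.1,-52,0,0,0,0.5,-121,32.1,-50,0,0,0,0.5,-121,32.1,-50,0,0,0]

```text
t: 34.35
eef_pos: [556.7, -86.5, 87.5]
tcp_rot: [-3.14, -0.0, 1.572]
ft_force: [-1.1, -0.1, 0.5]
opening: 0.753
```

```bash
python3 - <<'E'
from h import *
p,d=env.read_camera("top"); cv2.imwrite("pics/top5.png",p[:,:,::-1]); tops(cloud("top",d))
p,d=env.read_camera("scene"); cv2.imwrite("pics/scene5.png",p[:,:,::-1]); 
E
```

```text
px [245. 154.] z 69.4 c 646.0 66.6 d 40.0 mean [646.2  66.3] 300
px [185. 168.] z 65.0 c 614.3 186.9 d 68.3 mean [614.2 187. ] 860
px [259. 213.] z 75.0 c 525.3 34.1 d 53.6 mean [525.1  34.2] 557
px [200. 228.] z 70.6 c 492.5 154.1 d 31.2 mean [492.8 153.4] 160
```

View pics/scene5.png

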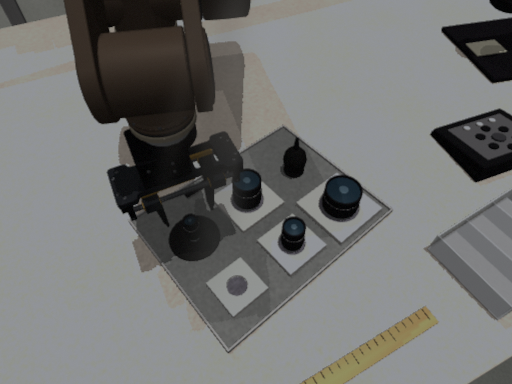

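Lens c is seated in nest C, with its top at 75 mm. Lens a stands on the pad at pixel (190,225), and nest A is empty at (237,285).

>>> arm_command:
  motion: [0.5,0,0,5,0,0,0,0.5,0,0,18,0,0,0,0.5,0,0,34,0,0,0,0.5,0,0,47,0,0,0,0.5,0,0,52,0,0,0,0.5,0,0,52.8,0,0,0,0,0,0,52.8,0,0,0,-0.3,0,0,52.8,0,0,0,-0.5,0,0,52.8,0,0,0,-0.7,0,0,52.8,0,0,0,-1,0,0,52.8,0,0,0,-1,0,0,52.8,0,0,0,-1,0,0,52.8,0,0,0,-1,0,0,52.8,0,0,0,-1,0,0,52.8,0,0,0,-1,0,0,52.8,0,0,0]

```text
t: 36.05
eef_pos: [557.2, -87.3, 35.4]
tcp_rot: [3.141, -0.0, 1.571]
ft_force: [-0.3, 0.4, 1.5]
opening: 0.269
```

>>> arm_command:
  motion: [-1,0,0,-3,0,0,0,-1,0,0,-10,0,0,0,-1,0,0,-21,0,0,0,-1,0,0,-32,0,0,0,-1,1,4,-38,0,0,0,-1,3.7,14,-40,0,0,0,-1,8.2,31,-40,0,0,0,-1,14,53,-40,0,0,0,-1,20,76,-40,0,0,0,-1,25.9,98,-40,0,0,0,-1,30,113.5,-40,0,0,0,-1,31.6,119.5,-37,0,0,0,-1,31.9,120.8,-30,0,0,0,-1,31.9,120.8,-21,0,0,0,-1,31.9,120.8,-14,0,0,0,-1,31.9,120.8,-10,0,0,0,-1,31.9,120.8,-9,0,0,0,-1,31.9,120.8,-9,0,0,0]

```text
t: 37.85
eef_pos: [677.8, -55.6, 44.3]
tcp_rot: [-3.141, -0.0, 1.571]
ft_force: [-0.3, -0.7, -0.8]
opening: 0.268
```

>>> arm_command:
  motion: [-1,0,0,2,0,0,0,-1,0,0,5,0,0,0,-1,0,0,7.5,0,0,0,-1,0,0,8.6,0,0,0,-1,0,0,8.8,0,0,0,-1,0,0,8.8,0,0,0,-1,0,0,8.8,0,0,0,-0.2,0,0,8.8,0,0,0,0,0,0,8.8,0,0,0,0.3,0,0,8.8,0,0,0,0.5,0,0,8.8,0,0,0,0.5,0,0,8.8,0,0,0]

```text
t: 39.05
eef_pos: [677.9, -55.4, 35.6]
tcp_rot: [3.142, -0.0, 1.571]
ft_force: [0.7, -0.3, 0.1]
opening: 0.631
```

>>> arm_command:
  motion: [0.5,0,0,-8,0,0,0,0.5,0,0,-25,0,0,0,0.5,0,0,-50,0,0,0,0.5,0,0,-80,0,0,0,0.5,0,0,-110,0,0,0,0.5,-20,0,-130,0,0,0,0.5,-60,0,-135,0,0,0,0.5,-100,0,-135,0,0,0,0.5,-140,0,-135,0,0,0,0.5,-180,0,-135,0,0,0,0.5,-220,0,-135,0,0,0,0.5,-250,0,-135,0,0,0,0.5,-270,0,-135,0,0,0,0.5,-270,0,-135,0,0,0,0.5,-270,0,-135,0,0,0]

```text
t: 40.55
eef_pos: [677.9, -324.9, 170.6]
tcp_rot: [-3.141, -0.001, 1.571]
ft_force: [0.3, -0.5, -0.9]
opening: 0.75
```

```bash
python3 - <<'E'
from h import *
p,d=env.read_camera("top"); cv2.imwrite("pics/top6.png",p[:,:,::-1]); tops(cloud("top",d))
p,d=env.read_camera("scene"); cv2.imwrite("pics/scene6.png",p[:,:,::-1]); 
E
```

```text
px [304. 140.] z 67.6 c 677.6 -55.0 d 25.7 mean [677.5 -54.8] 129
px [245. 154.] z 69.3 c 645.9 66.3 d 40.1 mean [646.1  66.2] 299
px [186. 168.] z 64.9 c 614.2 186.6 d 68.5 mean [613.9 187. ] 861
px [259. 213.] z 75.0 c 525.2 34.1 d 53.5 mean [525.1  34. ] 560
px [200. 228.] z 70.3 c 492.9 153.5 d 33.0 mean [493.7 153.3] 165
```

View pics/scene6.png

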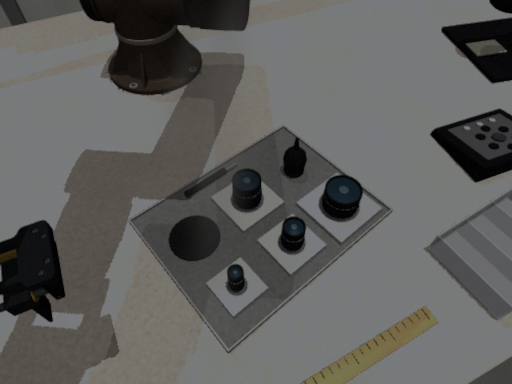

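View pics/top6.png

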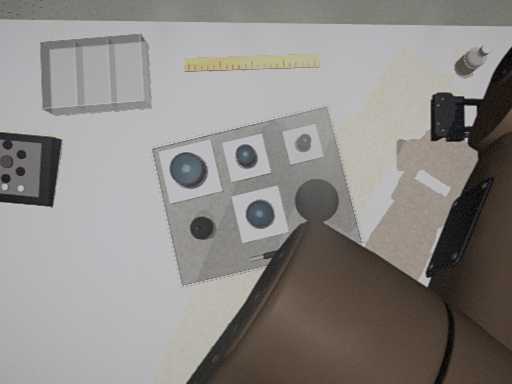

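All four lenses stand upright in their own nests: a (304,140), b (245,154), d (186,168) and c (259,213) in the top view. The blower at (200,228) hasn't moved, and the arm is clear.

```bash
python3 -c "
from cell import env
env.job_done(); print(env.state()['t'])"
```

```text
the job is handed in; nothing more can be done
the job is handed in; nothing more can be done
```

All four lenses are in their own nests, and I handed the job in just after 40.6 s on the robot's clock; no verdict is reported back. I moved them in this order: b to the pad, d to nest D, b to nest B, a to the pad, c to nest C, a to nest A.

The last top-camera check found:
- **Seating:** the lens tops read 67.6 (a), 69.3 (b), 75.0 (c) and 64.9 mm (d), against 66, 68, 74 and 64 expected. That leaves 0.9–1.6 mm, about what the camera already read too high at the start (bench at 0.8 mm, lens a 1.5 mm high), so every lens is on its well floor.
- **Centring:** each axis is within about 1 mm of the well centre I measured.
- **Surroundings:** all four lenses look upright in the pictures, the blower stayed where it was to within about 1 mm, and the gripper is open and clear of everything.

No check failed. One mid-task blower reading was off because the gripper partly hid it, and later unobstructed readings were back to normal.

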